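# Clamp a re-glued tray rail with a one-hand bar clamp

## Task

The near rail of the little wooden tray has just been re-glued and a one-hand bar clamp lies across it, but the clamp's sliding jaw has lost its soft pad. Hang the wooden saddle pad over that rail, all the way down and centred in front of the bare steel jaw, then pump the clamp's red trigger towards its yellow grip until the jaw closes on the pad, and finish still squeezing the trigger so that the rail is pressed firmly but not crushed. Leave the mug, the pepper mill and the jam jar alone.

Things in the scene. Friction and masses are not known exactly. Their poses are not given: they have to be found in the camera images.
- tray: loose wooden tray, 140 (own x) x 120 (own y) x 40 mm high, about 0.5 kg, rails 12 mm thick round a thin floor (top 8 mm up); origin at the centre of its underside, z up, own -x looks roughly to the robot. The re-glued near rail runs along own y: centre line at own x = -64 mm, outer face at -70 mm, top at z = 40 mm.
- pad: wooden saddle pad, 70 g, stands on its legs on the worktop right of the clamp's jaw; 37 (own x) x 48 (own y) x 70 mm high; origin: centre of underside, z up. Slot along own y, 17 mm wide, open below, 30 mm deep; bridge z 30-38; grip fin on top 12 mm (x) x 48 (y), z 38-70: hold it by its ends or across. Front and back alike. Hung home its underside is 10 mm above the tray's underside.
- clamp: yellow bar clamp lying flat and loose, 0.8 kg, 30 mm thick; this is the toothed steel bar (left of the tray) with the far jaw. Origin under the bar's centre line in the plane of the far jaw's face; own x along the bar away from the robot, own y to the grip's side (left), z up. Jaws reach to own -y across the tray's far and near ends. Starts square to the tray, far jaw 1.5 mm off it.
- far_jaw (a point): centre of the far jaw's red pad face, 15 mm above the worktop; axes as clamp.
- jaw_plate: bare steel face plate of the sliding jaw, 30 (own y) x 24 mm high x 4 mm thick, axes as clamp; origin at the centre of its face, which looks to own +x, towards the near rail. It slides along the bar with the grip and trigger (the head).
- jaw_face (a point): centre of the sliding jaw's steel face, 15 mm above the worktop, axes as clamp. At the start 35 to 51 mm short of the near rail's outer face; the pad's outer leg (10 mm) goes into this space, so the jaw must then close 26 to 42 mm: 3 to 5 strokes.
- squeeze_point (a point): middle of the 55 mm span over yellow grip and released red trigger, 15 mm above the worktop, axes as clamp; rides with the head. Grip's back 27 mm behind it (own -x), trigger's front 27 mm ahead (own +x); both lie flat, z 5-25 mm, and run 20 mm to either side along own y. Straddle them from above, fingers closing along own x; 25 mm span when fully in.
- trigger (a joint): trigger angle: 0 released, 0.32 rad fully in, springs back. Over 8 N from each finger drives the free jaw; a full stroke closes the jaws 11 mm (two 5.5 mm teeth), and they stay when it is let out. The clamp centres itself in the closing fingers, so open to 85 mm or more, or re-centre, to let it right out. On the pad it stalls short of fully in, at times just short; if it goes fully in, pump again.
- head (a joint): travel of the sliding head along the bar, m, grows as the jaws close; jaw opening = 0.215 - value, about 151 mm when tight on pad and tray. 5 N of drag. The jaw presses hard only while the trigger is squeezed: 10 N at each finger gives about 10 N, 15 N 19 N, 20 N 29 N, 30 N 50 N; near 45 N the pawl skips teeth. Under 8 N at the jaw is too loose, over 80 N crushes.
- mug: green and white mug, 101 mm high, bystander to the left; origin at the centre of its underside.
- mill: brown wooden pepper mill, 58 mm wide, 170 mm high, bystander behind on the left; origin at its underside.
- jar: jam jar with a yellow lid, 68 mm wide, 84 mm high, bystander behind on the right; origin at its underside.
Things that resemble listed ones, but are neither listed nor needed, are in the scene too. What is shaped like the pad but blue or purple is not meant.

How it is judged:
By the outcome, as a careful person would: the job done as asked, in the order asked, and still so for the second after the job is handed in, while the arm keeps its last pose, push and grip.
It also fails if it takes over 58 s, if anything falls off the work surface, if the arm or the gripper's body presses on something with over 40 N, if the wrist force passes 120 N, or if a joint passes its speed limit or range.

## Robot

A 6-joint arm with a two-finger parallel gripper is mounted at the origin on a cart in front of the work surface, level with it; the furniture and walls round the work are solid. World frame = base frame: x ahead of the robot, y to its left, z up, the work surface at z = 0. Lengths are in m, angles in rad, forces in N, time in s.
With the tool pointing down it reaches from about 0.25 to 0.85 m from the base axis. Payload 12.5 kg.
Tool frame: the origin (TCP) lies at the very end of the fingers, on their centre line; the grasp point (between the pads) lies 19 mm behind it (bot.grip_depth is the distance from the TCP to the grasp point, in m); z points along the fingers, y is the line along which they close (so a half turn about z gives the same grasp; the last joint's range is limited). The gripper opens to 93 mm and grips with 3 to 60 N. Pads are 15 mm wide; open, the fingers measure 128 mm over their backs; the gripper's body (75 mm by 188 mm) begins 65 mm behind the grasp point.
Start: joints at [1.21, 0.351, 1.652, -0, 1.139, -0.085], TCP at [0.15, 0.529, 0.219] pointing down, gripper open.
Joint ranges: [-2.75, 2.75], [-0.79, 2.1], [0.01, 2.65], [-1.57, 4.71], [0.07, 3.14], [-2.87, 2.87]. Speed limits (rad/s): [2.22, 2.22, 2.79, 3.14, 3.14, 3.14].

## Interface

Orientations are given as a unit quaternion [w, x, y, z].
In Python, from plant import bot, camera gives the robot as it stands.
- The arm moves only by the tool play_rows, never from a script. Its arguments are lists of equal length, an entry for each row: "delta_pos": the shift along the tool's x, y, z each as a share of 0.12 m, from -1 to 1, a list of three; "twist": the turn, a rotation vector about the tool's x, y, z each as a share of pi rad, from -1 to 1, a list of three; "fingers": the opening, from 0 (shut) to 1 (fully open). A call has 1 to 8 rows; each row is the pose to reach, as a shift and turn from the pose commanded when the call began, along the tool's axes at that moment, turning the shorter way round; what a row does not reach only later rows make up. A row lasts 1/8 s, in which the tool goes at most 62.5 mm and 10.7 degrees, less where a joint would pass 70% of its speed; a pose out of reach is approached as far as the arm can. A call with a number of a shift or a turn outside -1 to 1 is refused whole. A call with a gripper value outside its range is refused whole. The fingers move at their own pace and stop on an object; "force" is the grip in N (left out, the last holds). Time passes only in rows, so rows that repeat a pose let the fingers close. It gives the time, the measured TCP pose, the force, the opening and the grip force at its end, in the units of the state.
- bot.get_state(): the state, without advancing time (a new reading comes with each control period).
- camera(name): name is "side" or "top"; returns a dict with "frame" (480x640x3 uint8, blue, green, red), "fx", "fy", "cx", "cy" (pixels), "extrinsics" (4x4, takes a point from camera to world coordinates). Camera axes: x right, y up, looking along -z (the intrinsics and any distortion apply to the point x, -y, -z); pixel columns grow to the right and rows downward; lengths in m; the calibration is good to about 2 mm. A picture is of the moment at which its call begins. There is no depth.
- bot.job_done(): hands the job in; it is judged then, once.
The state is a dict: "time": time; "qpos": joint angles; "qd": joint speeds; "effort": joint torques, N m; "position": TCP position; "eef_rot": TCP orientation; "wrist_force": force on the tool from outside, world axes, zero at the start; "wrist_torque": the same for the moment, N m; "width": finger opening in m; "finger_force": force on a finger pad.
Only numpy, scipy, OpenCV 4.12 (cv2) and the standard library are available. Lean on these libraries where they do the work, as an engineer would, in place of code of your own. Each camera call takes 0.05 s, during which the arm holds its last target. There are 200 camera calls.

## Working session

There is one attempt and no reset: what is moved stays moved. The work goes in short steps, Python scripts to look and compute and a tool call to move; the robot and the scene stay as the last step left them, time stands still between calls to the robot, and variables do not carry over. Pictures are saved under pics/ and viewed, at most 10 in all, crops included, and the job is handed in when it is done.

Besides the shell and the picture viewer there is one more tool, called after "Call:" by a JSON object that holds its "fn" and its "kwargs", one argument or row to a line. play_rows: Moves the arm, as the interface text tells. Its arguments: {"type":"object","properties":{"delta_pos":{"type":"array","items":{"type":"array","items":{"type":"number"}}},"twist":{"type":"array","items":{"type":"array","items":{"type":"number"}}},"fingers":{"type":"array","items":{"type":"number"}},"force":{"type":"number"}},"required":["delta_pos","twist","fingers"]}

```bash
mkdir -p pics; ls; python3 - <<'E'
from plant import bot,camera
import cv2
for n in("top","side"):
    c=camera(n); cv2.imwrite(f"pics/{n}0.png",c["frame"]); print(n,{k:v for k,v in c.items() if k!="frame"})
print(bot.get_state(),bot.grip_depth)
E
```

```text
pics
top {'fx': 454.330282975298, 'fy': 454.330282975298, 'cx': 319.5503528341726, 'cy': 236.525171405103, 'extrinsics': array([[ 0.01132413,  0.99209568, -0.12497174,  0.37953378],
       [-0.99970526,  0.01391681,  0.01989264,  0.02020449],
       [ 0.02147461,  0.12470964,  0.99196086,  1.15694615],
       [ 0.        ,  0.        ,  0.        ,  1.        ]])}
side {'fx': 624.5370207176377, 'fy': 624.5370207176377, 'cx': 327.00770628623474, 'cy': 237.6630374968408, 'extrinsics': array([[-0.97532691,  0.11018788, -0.19130094,  0.2171552 ],
       [-0.22071274, -0.50563499,  0.83403786,  1.32104524],
       [-0.00482758,  0.85568212,  0.51747928,  0.85641825],
       [ 0.        ,  0.        ,  0.        ,  1.        ]])}
{'time': 0.1, 'qpos': array([ 1.21038121e+00,  3.51213837e-01,  1.65231328e+00,  1.71386066e-05,
        1.13910054e+00, -8.45872610e-02]), 'qd': array([ 0.00057581, -0.00134697, -0.00480123,  0.00054686, -0.00056724,
        0.00038915]), 'effort': array([ 2.33368773e-03, -4.98031139e+01, -2.85706007e+01,  7.00565334e-02,
        2.39360804e-02, -7.20497565e-05]), 'position': array([0.14965106, 0.5289484 , 0.21815581]), 'eef_rot': array([-1.21785799e-04,  1.37480685e-01,  9.90504313e-01, -5.03024459e-04]), 'wrist_force': array([0.2045728 , 0.530343  , 1.07985441]), 'wrist_torque': array([-0.03273152,  0.00089112, -0.00454107]), 'finger_force': 0.0, 'width': 0.09317455098227014} 0.0188
```

View pics/top0.png

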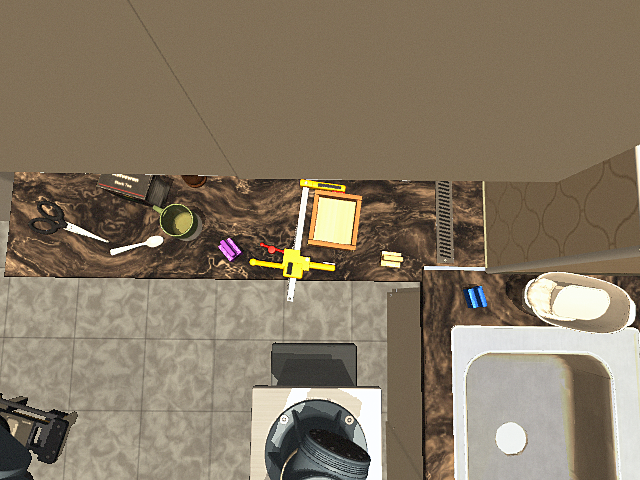

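View pics/side0.png

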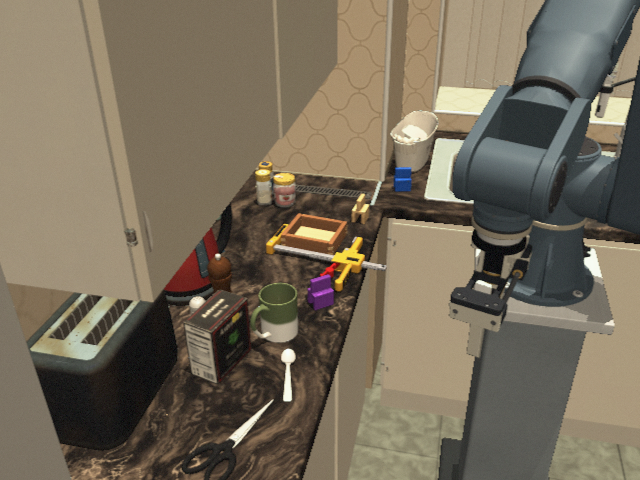

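The top view has three pad-shaped blocks: purple at (229,249), blue at (476,296) and natural wood at (391,258). The wooden one, right of the jaw, fits the description. I'll confirm it in an enlarged crop, which I'll also use to measure.

```bash
cat > h.py <<'E'
import numpy as np,cv2
from plant import bot,camera
def ray(c,u,v):
    d=c["extrinsics"][:3,:3]@np.array([(u-c["cx"])/c["fx"],-(v-c["cy"])/c["fy"],-1.]); return c["extrinsics"][:3,3],d
def at(c,u,v,z):
    o,d=ray(c,u,v); return (o+d*(z-o[2])/d[2])
def px(c,P):
    E=c["extrinsics"]; p=(np.atleast_2d(P)-E[:3,3])@E[:3,:3]
    return np.c_[c["cx"]-c["fx"]*p[:,0]/p[:,2], c["cy"]+c["fy"]*p[:,1]/p[:,2]]
def crop(f,x,y,w,h,s,name):
    im=cv2.resize(f[y:y+h,x:x+w],None,fx=s,fy=s,interpolation=cv2.INTER_CUBIC)
    for i in range(0,w,10): cv2.line(im,(i*s,0),(i*s,6 if i%50 else 14),(0,255,0),1)
    for i in range(0,h,10): cv2.line(im,(0,i*s),(6 if i%50 else 14,i*s),(0,255,0),1)
    cv2.imwrite("pics/"+name,im)
E
python3 - <<'E'
from h import *
c=camera("top"); crop(c["frame"],240,170,170,136,4,"c1.png")
c=camera("side"); crop(c["frame"],260,180,130,110,6,"c2.png")
E
```

```text
(no output)
```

View pics/c1.png

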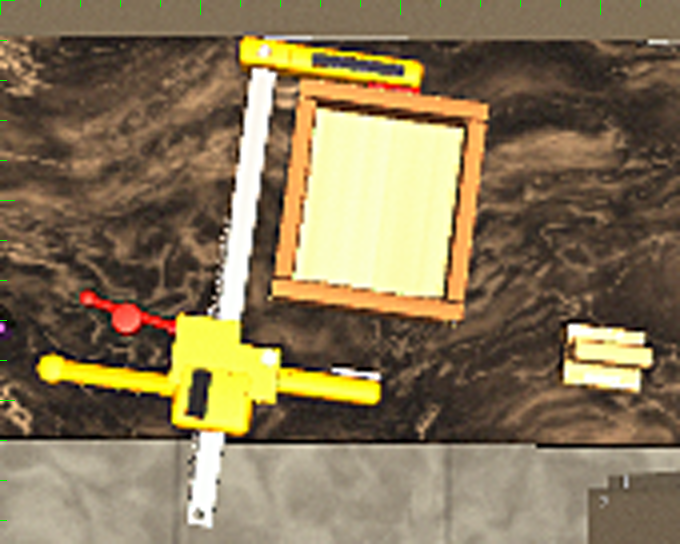

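View pics/c2.png

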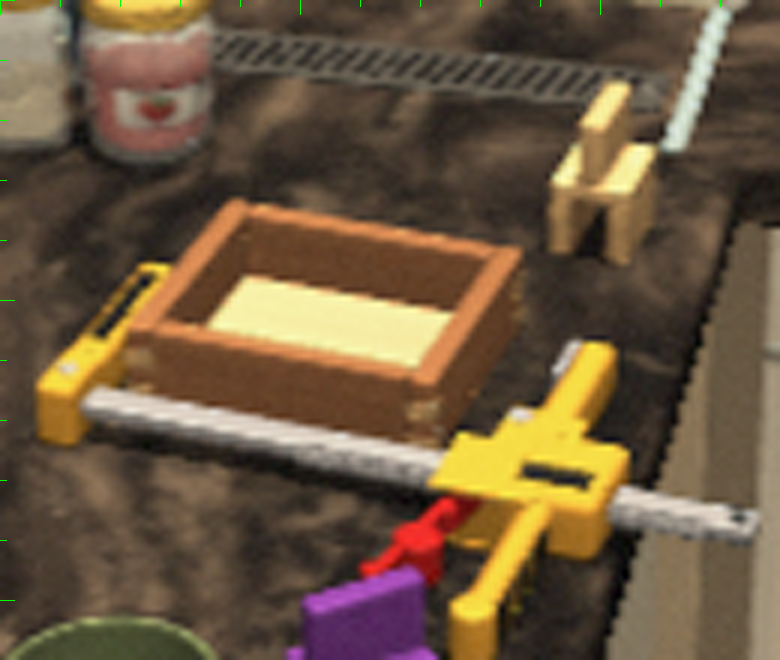

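The crops confirm it: the natural-wood slotted saddle at top px (392,259) is the pad. The jaw plate shows at about (329,263), the red trigger boss at (272,249) and the tray's near rail at about (332,247). Next I'll fit the poses.

```bash
cat > fit.py <<'E'
from h import *
from scipy.optimize import least_squares
T=lambda l:(np.array(l)+.5)/4-.5+[240,170]
S=lambda l:(np.array(l)+.5)/6-.5+[260,180]
def world(p,L):
    c,s=np.cos(p[2]),np.sin(p[2]); L=np.array(L,float)
    return np.c_[p[0]+c*L[:,0]-s*L[:,1],p[1]+s*L[:,0]+c*L[:,1],L[:,2]]
def fit(ct,cs,Lt,Ut,Ls,Us,p0):
    f=lambda p:np.r_[(px(ct,world(p,Lt))-Ut).ravel(),(px(cs,world(p,Ls))-Us).ravel()]
    r=least_squares(f,p0,loss='soft_l1'); return r.x,f(r.x).reshape(-1,2)
E
python3 - <<'E'
from fit import *
np.set_printoptions(precision=4,suppress=True)
ct,cs=camera("top"),camera("side")
a,b=.07,.06
L=[(a,b,.04),(a,-b,.04),(-a,-b,.04),(-a,b,.04)]
tr,e=fit(ct,cs,L,T([(302,82),(488,103),(463,315),(273,290)]),L,S([(132,328),(238,200),(522,250),(430,385)]),[.5,0,0]);print("tray",tr,"\n",e)
Lt=[(x,y,.038) for x,y in((.0185,.024),(.0185,-.024),(-.0185,-.024),(-.0185,.024))]+[(.006,-.024,.07),(-.006,-.024,.07)]
Ls=[(.0185,.024,0),(-.0185,.024,0),(.0185,.024,.038),(-.0185,-.024,.038)]
pd,e=fit(ct,cs,Lt,T([(568,324),(645,332),(640,391),(563,383),(652,347),(650,368)]),Ls,S([(550,249),(630,263),(550,188),(657,150)]),[.4,-.15,0]);print("pad",pd,"\n",e)
def intray(P):
    c,s=np.cos(tr[2]),np.sin(tr[2]); d=P[:2]-tr[:2]; return np.array([c*d[0]+s*d[1],-s*d[0]+c*d[1]])
def show(n,uv,z):
    P=at(ct,*uv,z); print(n,P[:2],"in tray",intray(P))
show("plateL",T((332,371)),.027);show("plateR",T((380,378)),.027)
show("boss",T((127,318)),.025);show("gripL",T((40,368)),.025);show("grip back",T((122,393)),.022);show("gripball",T((50,368)),.025)
show("trigtip",T((83,297)),.025);show("bar far",T((262,72)),.02);show("bar near",T((200,520)),.02)
show("farjaw R",T((420,62)),.03); show("headfront",T((205,315)),.03)
E
```

```text
tray [ 0.5637 -0.0398 -0.1221] 
 [[-0.3965 -1.1868]
 [ 0.4403  0.0162]
 [-0.1669  2.0163]
 [-0.7532  1.7382]
 [-1.4884 -0.6245]
 [-1.5189 -0.691 ]
 [ 0.251  -0.6036]
 [ 0.534  -0.6194]]
pad [ 0.4667 -0.1784 -0.0873] 
 [[-0.2085  0.0839]
 [-0.236   0.0197]
 [-0.1224  0.1171]
 [-0.1754  0.1789]
 [ 0.2582  0.2275]
 [ 0.3825 -0.0687]
 [-0.0909  0.7262]
 [-0.4707  0.3733]
 [ 0.1202 -1.185 ]
 [-0.1881 -0.8624]]
plateL [ 0.4571 -0.0108] in tray [-0.1093  0.0157]
plateR [ 0.4532 -0.0408] in tray [-0.1096 -0.0145]
boss [0.4887 0.1175] in tray [-0.0936  0.1469]
gripL [0.4568 0.1707] in tray [-0.1317  0.1958]
grip back [0.4421 0.1197] in tray [-0.1401  0.1434]
gripball [0.4569 0.1645] in tray [-0.1309  0.1897]
trigtip [0.5016 0.1452] in tray [-0.0842  0.176 ]
bar far [0.6482 0.0357] in tray [0.0747 0.0852]
bar near [0.3643 0.0697] in tray [-0.2113  0.0844]
farjaw R [ 0.654  -0.0646] in tray [ 0.0926 -0.0137]
headfront [0.4908 0.0687] in tray [-0.0856  0.0987]
```

```bash
python3 - <<'E'
from fit import *
np.set_printoptions(precision=4,suppress=True)
ct,cs=camera("top"),camera("side")
f=ct["frame"]
for u in (320,335,350):
    print(u,"near",[tuple(map(int,f[v,u])) for v in range(238,252)])
    print(u,"far",[tuple(map(int,f[v,u])) for v in range(186,200)])
print("left",[tuple(map(int,f[220,u])) for u in range(306,320)])
print("right",[tuple(map(int,f[220,u])) for u in range(350,366)])
print("plate",[tuple(map(int,f[v,329])) for v in range(256,272)])
E
```

```text
320 near [(199, 255, 252), (209, 255, 255), (113, 191, 235), (79, 169, 243), (88, 173, 252), (97, 181, 254), (95, 184, 255), (64, 125, 214), (32, 56, 88), (31, 36, 45), (29, 37, 49), (42, 50, 62), (30, 42, 48), (39, 46, 62)]
320 far [(35, 69, 113), (43, 255, 255), (9, 165, 252), (0, 71, 118), (132, 216, 255), (84, 167, 253), (102, 187, 255), (104, 196, 255), (57, 100, 167), (26, 42, 74), (7, 24, 56), (173, 255, 248), (213, 255, 255), (212, 255, 255)]
335 near [(187, 253, 251), (189, 254, 252), (192, 254, 252), (193, 255, 253), (210, 255, 255), (77, 153, 236), (79, 159, 247), (89, 176, 254), (93, 181, 255), (74, 156, 255), (33, 54, 89), (29, 39, 54), (39, 42, 54), (31, 37, 55)]
335 far [(80, 66, 71), (79, 67, 74), (72, 112, 100), (47, 255, 255), (0, 129, 200), (61, 47, 255), (109, 211, 238), (87, 167, 246), (93, 179, 254), (102, 194, 255), (58, 106, 183), (21, 43, 77), (18, 34, 70), (138, 245, 253)]
350 near [(177, 255, 255), (172, 255, 255), (175, 255, 255), (180, 255, 255), (140, 232, 253), (140, 238, 255), (47, 73, 100), (46, 96, 171), (86, 168, 254), (95, 178, 255), (95, 184, 255)
[... 283 characters left out ...]
7, 54, 75), (43, 54, 66), (34, 38, 43), (9, 0, 0), (85, 170, 255), (87, 171, 255), (96, 175, 253), (94, 191, 255), (56, 115, 206), (213, 255, 255), (187, 255, 254), (178, 253, 252), (181, 252, 251)]
right [(187, 254, 252), (192, 255, 253), (170, 255, 255), (141, 233, 253), (21, 38, 61), (93, 182, 255), (85, 174, 255), (89, 179, 255), (91, 190, 255), (47, 71, 109), (56, 67, 89), (70, 92, 118), (64, 87, 109), (65, 84, 109), (60, 80, 102), (59, 73, 89)]
plate [(55, 71, 86), (47, 56, 70), (42, 47, 62), (39, 47, 62), (41, 47, 57), (22, 33, 45), (10, 15, 20), (255, 255, 255), (39, 78, 141), (0, 232, 255), (28, 255, 254), (63, 255, 252), (111, 255, 253), (35, 255, 255), (2, 146, 245), (25, 21, 40)]
```

```bash
python3 - <<'E'
from fit import *
np.set_printoptions(precision=4,suppress=True)
ct=camera("top"); f=ct["frame"]
w=lambda u,v,z=.04:at(ct,u,v,z)[:2]
# sub-pixel orange(R>170,B<130) edges by scan
R=f[:,:,2].astype(float)
def edge(vals,th): # last crossing
    i=np.where(vals>th)[0][-1]; return i+(vals[i]-th)/(vals[i]-vals[i+1])
near=np.array([w(u,236+edge(R[236:252,u],165)) for u in range(313,353,2)])
right=np.array([w(350+edge(R[v,350:364],165),v) for v in range(200,243,3)])
left=np.array([w(318-edge(R[v,318:303:-1],165),v) for v in range(200,238,3)])
far=np.array([w(u,200-edge(R[200:186:-1,u],165)) for u in range(349,359,1)])
def res(p):
    c,s=np.cos(p[2]),np.sin(p[2]); o=lambda P:(P-p[:2])@np.array([[c,-s],[s,c]])
    return np.r_[o(near)[:,0]+.07,o(far)[:,0]-.07,o(left)[:,1]-.06,o(right)[:,1]+.06]
r=least_squares(res,[.56,-.04,-.12],loss='soft_l1',f_scale=.001); p=r.x; e=res(p)
print(p,*[x.mean() for x in np.split(e,np.cumsum([len(near),len(far),len(left)]))])
c,s=np.cos(p[2]),np.sin(p[2]);M=np.array([[c,-s],[s,c]])
for n,uv,z in(("plateL",T((332,371)),.027),("plateR",T((380,378)),.027),("boss",T((127,318)),.025),("gripback",T((122,393)),.022),("barnear",T((200,520)),.02),("trigtip",T((83,297)),.025)):
    print(n,(w(*uv,z)-p[:2])@M)
np.save("tray.npy",p)
E
```

```text
Traceback (most recent call last):
IndexError: index 15 is out of bounds for axis 0 with size 15
```

```bash
cat > tf.py <<'E'
from fit import *
np.set_printoptions(precision=4,suppress=True)
ct=camera("top"); f=ct["frame"]
w=lambda u,v,z=.04:at(ct,u,v,z)[:2]
R=f[:,:,2].astype(float)
def edge(vals,th):
    k=np.where(vals<=th)[0]; k=k[k>k0][0]; return k-1+(vals[k-1]-th)/(vals[k-1]-vals[k])
k0=0
def scan(get,start,sgn,n=14):
    # walk outward; from the last bright run starting at orange
    v=np.array([get(start+sgn*i) for i in range(n)]); k=np.where((v[:-1]>165)&(v[1:]<=165))[0][-1]
    return start+sgn*(k+(v[k]-165)/(v[k]-v[k+1]))
near=np.array([w(u,scan(lambda v:R[v,u],238+(u-313)//8,1,12)) for u in range(313,353,2)])
right=np.array([w(scan(lambda u:R[v,u],351,1,11),v) for v in range(205,240,3)])
left=np.array([w(scan(lambda u:R[v,u],318,-1,11),v) for v in range(205,238,3)])
far=np.array([w(u,scan(lambda v:R[v,u],199,-1,8)) for u in range(350,357)])
def res(p):
    c,s=np.cos(p[2]),np.sin(p[2]); o=lambda P:(P-p[:2])@np.array([[c,-s],[s,c]])
    return np.r_[o(near)[:,0]+.07,o(far)[:,0]-.07,o(left)[:,1]-.06,o(right)[:,1]+.06]
r=least_squares(res,[.56,-.04,-.12],loss='soft_l1',f_scale=.001); p=r.x; e=res(p)
print(p,*[x.mean() for x in np.split(e,np.cumsum([len(near),len(far),len(left)]))])
c,s=np.cos(p[2]),np.sin(p[2]);M=np.array([[c,-s],[s,c]])
for n,uv,z in(("plateL",T((332,371)),.027),("plateR",T((380,378)),.027),("boss",T((127,318)),.025),("gripback",T((122,393)),.022),("barnear",T((200,520)),.02),("trigtip",T((83,297)),.025)):
    print(n,(w(*uv,z)-p[:2])@M)
np.save("tray.npy",p)
E
python3 tf.py
```

```text
[ 0.5644 -0.0399 -0.1276] 0.00025749189313394245 -0.0007723289870018778 -8.388684614057067e-05 0.00042654257454997094
plateL [-0.1101  0.0152]
plateR [-0.1102 -0.015 ]
boss [-0.0951  0.1465]
gripback [-0.1416  0.1427]
barnear [-0.2124  0.0833]
trigtip [-0.0859  0.1756]
```

Tray: (0.5644, -0.0399), yaw -0.128. The jaw plate is centred at tray y≈0 with a 40 mm gap, which is consistent with the stated 35–51 mm. Pad: (0.467, -0.178), yaw -0.087. I'm moving toward the pad.

Call:
{"fn": "play_rows", "kwargs": {
  "delta_pos": [
    [-0.83, -0.99, 0],
    [-0.83, -0.99, 0],
    [-0.83, -0.99, 0]
  ],
  "twist": [
    [0, 0, 0],
    [0, 0, 0],
    [0, 0, 0]
  ],
  "fingers": [1, 1, 1]
}}

```text
time: 0.88
position: [0.2138, 0.3856, 0.2187]
eef_rot: [0.0, 0.138, 0.99, -0.0]
wrist_force: [1.0, 0.8, 0.5]
width: 0.0932
finger_force: 0.0
```

Call:
{"fn": "play_rows", "kwargs": {
  "delta_pos": [
    [-0.83, -0.99, 0],
    [-0.83, -0.99, 0],
    [-0.83, -0.99, 0]
  ],
  "twist": [
    [0, 0, 0],
    [0, 0, 0],
    [0, 0, 0]
  ],
  "fingers": [1, 1, 1]
}}

```text
time: 1.25
position: [0.2773, 0.2443, 0.2188]
eef_rot: [0.0, 0.138, 0.99, 0.0]
wrist_force: [1.7, 0.5, -0.4]
width: 0.0931
finger_force: 0.0
```

Call:
{"fn": "play_rows", "kwargs": {
  "delta_pos": [
    [-0.83, -0.99, 0],
    [-0.83, -0.99, 0],
    [-0.83, -0.99, 0]
  ],
  "twist": [
    [0, 0, 0],
    [0, 0, 0],
    [0, 0, 0]
  ],
  "fingers": [1, 1, 1]
}}

```text
time: 1.62
position: [0.3409, 0.1027, 0.2189]
eef_rot: [0.0, 0.139, 0.99, 0.0]
wrist_force: [-0.3, 0.7, -0.2]
width: 0.0932
finger_force: 0.0
```

Call:
{"fn": "play_rows", "kwargs": {
  "delta_pos": [
    [-0.83, -0.99, 0],
    [-0.83, -0.99, 0],
    [-0.83, -0.99, 0]
  ],
  "twist": [
    [0, 0, 0],
    [0, 0, 0],
    [0, 0, 0]
  ],
  "fingers": [1, 1, 1]
}}

```text
time: 2.0
position: [0.4045, -0.0391, 0.2188]
eef_rot: [0.0, 0.139, 0.99, -0.0]
wrist_force: [-0.9, 0.7, 1.2]
width: 0.0929
finger_force: 0.0
```

Call:
{"fn": "play_rows", "kwargs": {
  "delta_pos": [
    [-0.83, -0.99, 0],
    [-0.83, -0.99, 0],
    [-0.83, -0.99, 0.3],
    [-0.83, -0.99, 0.3],
    [-0.83, -0.99, 0.3],
    [-0.83, -0.99, 0.3],
    [-0.83, -0.99, 0.3],
    [-0.83, -0.99, 0.3]
  ],
  "twist": [
    [0, 0, 0.06],
    [0, 0, 0.12],
    [0, 0, 0.17],
    [0, 0, 0.23],
    [0, 0, 0.29],
    [0, 0, 0.34],
    [0, 0, 0.4],
    [0, 0, 0.44]
  ],
  "fingers": [1, 1, 1, 1, 1, 0.6, 0.6, 0.6]
}}

```text
time: 3.0
position: [0.4672, -0.178, 0.1827]
eef_rot: [0.0, 0.739, 0.674, 0.0]
wrist_force: [0.1, 0.1, 0.5]
width: 0.0675
finger_force: 0.0
```

Call:
{"fn": "play_rows", "kwargs": {
  "delta_pos": [
    [0, 0, 0.5],
    [0, 0, 1],
    [0, 0, 1]
  ],
  "twist": [
    [0, 0, 0],
    [0, 0, 0],
    [0, 0, 0]
  ],
  "fingers": [0.5, 0.5, 0.5]
}}

```text
time: 3.38
position: [0.4649, -0.1769, 0.0598]
eef_rot: [-0.004, 0.737, 0.676, -0.001]
wrist_force: [0.8, -0.2, 0.4]
width: 0.0466
finger_force: 0.0
```

Call:
{"fn": "play_rows", "kwargs": {
  "delta_pos": [
    [0, 0, 0.15],
    [0, 0, 0.15],
    [0, 0, 0.15],
    [0, 0, 0.15],
    [0, 0, 0.15],
    [0, 0, 0.15],
    [0, 0, 0.15],
    [0, 0, 0.15]
  ],
  "twist": [
    [0, 0, 0],
    [0, 0, 0],
    [0, 0, 0],
    [0, 0, 0],
    [0, 0, 0],
    [0, 0, 0],
    [0, 0, 0],
    [0, 0, 0]
  ],
  "fingers": [0.5, 0.5, 0, 0, 0, 0, 0, 0],
  "force": 20
}}

```text
time: 4.38
position: [0.4673, -0.178, 0.0448]
eef_rot: [0.0, 0.737, 0.676, 0.0]
wrist_force: [-1.2, 0.0, 4.8]
width: 0.0118
finger_force: 20.0
```

Call:
{"fn": "play_rows", "kwargs": {
  "delta_pos": [
    [0, 0, -0.4],
    [0, 0, -0.83],
    [0.3, 0.04, -0.83],
    [0.62, 0.087, -0.83],
    [0.62, 0.087, -0.83]
  ],
  "twist": [
    [0, 0, 0],
    [0, 0, 0],
    [0, 0, 0],
    [0, 0, 0],
    [0, 0, 0]
  ],
  "fingers": [0, 0, 0, 0, 0]
}}

```text
time: 5.0
position: [0.4841, -0.103, 0.1441]
eef_rot: [-0.0, 0.736, 0.677, -0.0]
wrist_force: [-0.4, 0.3, -0.2]
width: 0.0118
finger_force: 20.0
```

Call:
{"fn": "play_rows", "kwargs": {
  "delta_pos": [
    [0.3, 0.04, 0],
    [0.62, 0.087, 0],
    [0.62, 0.087, 0],
    [0.62, 0.087, 0]
  ],
  "twist": [
    [0, 0, 0.0132],
    [0, 0, 0.0132],
    [0, 0, 0.0132],
    [0, 0, 0.0132]
  ],
  "fingers": [0, 0, 0, 0]
}}

```text
time: 5.5
position: [0.5007, -0.0323, 0.144]
eef_rot: [-0.0, 0.751, 0.66, -0.0]
wrist_force: [-0.1, 0.3, -0.8]
width: 0.012
finger_force: 20.0
```

```bash
python3 - <<'E'
from h import *
s=bot.get_state(); print(s["position"],s["eef_rot"],s["width"],s["finger_force"])
c=camera("side"); crop(c["frame"],260,150,130,120,5,"c3.png")
c=camera("top"); a=c["frame"]; cv2.imwrite("pics/top3.png",a)
E
```

```text
[ 0.50074097 -0.03233662  0.14402056] [-6.90181232e-05  7.51121628e-01  6.60163790e-01 -2.53811290e-04] 0.012005769104146692 19.97798055410385
```

View pics/c3.png

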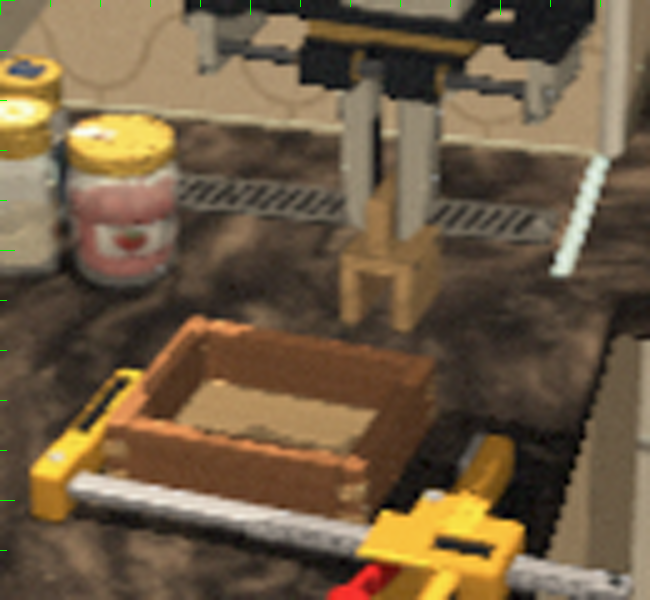

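```bash
python3 - <<'E'
from fit import *
np.set_printoptions(precision=2,suppress=True)
cs=camera("side"); z=.144-.0448
L=[(.0185,.024,z),(-.0185,.024,z),(.0185,.024,z+.038),(-.0185,.024,z+.038)]
for yaw in(-.1288,): print((px(cs,world([.5007,-.0323,yaw],L))-[260,150]+.5)*5-.5)
p=np.load("tray.npy");a,b=.07,.06
print((px(cs,world(p,[(a,b,.04),(a,-b,.04),(-a,-b,.04),(-a,b,.04)]))-[260,150]+.5)*5-.5)
E
```

```text
[[337.39 322.03]
 [407.38 334.18]
 [337.03 254.65]
 [407.91 266.47]]
[[100.98 419.37]
 [190.34 312.65]
 [435.32 355.41]
 [358.76 467.62]]
```

Call:
{"fn": "play_rows", "kwargs": {
  "delta_pos": [
    [0, 0, 0.2],
    [0, 0, 0.42],
    [0, 0, 0.42],
    [0, 0, 0.42]
  ],
  "twist": [
    [0, 0, 0],
    [0, 0, 0],
    [0, 0, 0],
    [0, 0, 0]
  ],
  "fingers": [0, 0, 0, 0]
}}

```text
time: 6.15
position: [0.5013, -0.032, 0.0946]
eef_rot: [0.0, 0.751, 0.66, 0.0]
wrist_force: [0.9, 0.5, -1.0]
width: 0.0119
finger_force: 20.0
```

```bash
python3 - <<'E'
from fit import *
cs=camera("side"); s=bot.get_state(); print(s["position"])
S0=10;x0,y0,w,h=300,185,75,58
im=cv2.resize(cs["frame"][y0:y0+h,x0:x0+w],None,fx=S0,fy=S0,interpolation=cv2.INTER_CUBIC)
im=np.clip(im.astype(float)*1.4,0,255).astype(np.uint8)
def line(P,col):
    q=((px(cs,P)-[x0,y0]+.5)*S0-.5).astype(int); cv2.polylines(im,[q],False,col,1)
p=np.load("tray.npy");a,b=.07,.06
line(world(p,[(-a,b,.04),(-a,-b,.04)]),(0,255,0))
line(world(p,[(-a+.012,b,.04),(-a+.012,-b,.04)]),(0,255,0))
line(world(p,[(-a,b,.0),(-a,b,.04)]),(0,255,0))
z=s["position"][2]-.0448; P=[*s["position"][:2],-.1288]
line(world(P,[(.0185,.024,z),(.0085,.024,z),(.0085,.024,z+.03),(-.0085,.024,z+.03),(-.0085,.024,z),(-.0185,.024,z),(-.0185,.024,z+.038),(.0185,.024,z+.038),(.0185,.024,z)]),(255,0,255))
cv2.imwrite("pics/c4.png",im)
E
```

```text
[ 0.50151871 -0.03188642  0.09486507]
```

View pics/c4.png

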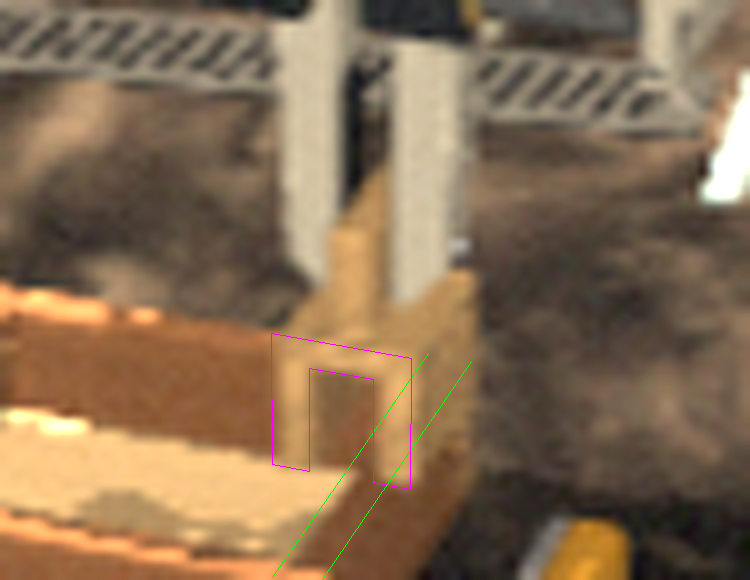

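Call:
{"fn": "play_rows", "kwargs": {
  "delta_pos": [
    [0, 0, 0.04],
    [0, 0, 0.08],
    [0, 0, 0.12],
    [0, 0, 0.12],
    [0, 0, 0.12]
  ],
  "twist": [
    [0, 0, 0],
    [0, 0, 0],
    [0, 0, 0],
    [0, 0, 0],
    [0, 0, 0]
  ],
  "fingers": [0, 0, 0, 0, 0]
}}

```text
time: 6.82
position: [0.501, -0.0315, 0.0794]
eef_rot: [-0.0, 0.751, 0.66, -0.0]
wrist_force: [0.1, -0.6, -1.4]
width: 0.0117
finger_force: 20.0
```

Call:
{"fn": "play_rows", "kwargs": {
  "delta_pos": [
    [0, 0, 0.06],
    [0, 0, 0.12],
    [0, 0, 0.18],
    [0, 0, 0.195],
    [0, 0, 0.195],
    [0, 0, 0.195]
  ],
  "twist": [
    [0, 0, 0],
    [0, 0, 0],
    [0, 0, 0],
    [0, 0, 0],
    [0, 0, 0],
    [0, 0, 0]
  ],
  "fingers": [0, 0, 0, 0, 0, 0]
}}

```text
time: 7.58
position: [0.5011, -0.0315, 0.0562]
eef_rot: [0.0, 0.751, 0.66, 0.0]
wrist_force: [0.6, 0.5, -1.1]
width: 0.0117
finger_force: 20.0
```

Call:
{"fn": "play_rows", "kwargs": {
  "delta_pos": [
    [0, 0, 0.008],
    [0, 0, 0.014],
    [0, 0, 0.014]
  ],
  "twist": [
    [0, 0, 0],
    [0, 0, 0],
    [0, 0, 0]
  ],
  "fingers": [0, 0, 0]
}}

```text
time: 7.95
position: [0.501, -0.0315, 0.0548]
eef_rot: [0.0, 0.751, 0.66, 0.0]
wrist_force: [-2.3, 0.8, 5.8]
width: 0.0117
finger_force: 20.0
```

Call:
{"fn": "play_rows", "kwargs": {
  "delta_pos": [
    [0, 0, -0.01],
    [0, 0, -0.01],
    [0, 0, -0.01],
    [0, 0, -0.3],
    [0, 0, -0.6],
    [0, 0, -0.83],
    [0, 0, -0.83]
  ],
  "twist": [
    [0, 0, 0],
    [0, 0, 0],
    [0, 0, 0],
    [0, 0, 0],
    [0, 0, 0],
    [0, 0, 0],
    [0, 0, 0]
  ],
  "fingers": [0.4, 0.4, 0.4, 0.4, 0.4, 0.4, 0.4]
}}

```text
time: 8.82
position: [0.5019, -0.0317, 0.1555]
eef_rot: [0.001, 0.751, 0.66, 0.001]
wrist_force: [-0.1, 0.7, -0.7]
width: 0.037
finger_force: 0.0
```

Call:
{"fn": "play_rows", "kwargs": {
  "delta_pos": [
    [0.3, -0.1, 0],
    [0.61, -0.21, 0],
    [0.61, -0.21, 0]
  ],
  "twist": [
    [0, 0, 0],
    [0, 0, 0],
    [0, 0, 0]
  ],
  "fingers": [1, 1, 1]
}}

```text
time: 9.2
position: [0.4842, 0.0459, 0.1527]
eef_rot: [-0.001, 0.75, 0.661, -0.001]
wrist_force: [-0.4, -0.6, -0.8]
width: 0.0625
finger_force: 0.0
```

Call:
{"fn": "play_rows", "kwargs": {
  "delta_pos": [
    [0.3, -0.1, 0],
    [0.61, -0.21, 0],
    [0.61, -0.21, 0],
    [0.61, -0.21, 0]
  ],
  "twist": [
    [0, 0, 0],
    [0, 0, 0],
    [0, 0, 0],
    [0, 0, 0]
  ],
  "fingers": [1, 1, 1, 1]
}}

```text
time: 9.7
position: [0.4698, 0.1193, 0.1533]
eef_rot: [-0.0, 0.751, 0.66, -0.0]
wrist_force: [-0.0, -0.1, -0.2]
width: 0.0928
finger_force: 0.0
```

```bash
python3 - <<'E'
from h import *
s=bot.get_state(); print(s["position"],s["eef_rot"],s["width"])
a=camera("top")["frame"][180:300,240:400]; b=camera("side")["frame"][190:290,270:400]
a=cv2.resize(a,(640,480),interpolation=cv2.INTER_CUBIC)[:,:]; b=cv2.resize(b,None,fx=5,fy=5,interpolation=cv2.INTER_CUBIC)
cv2.imwrite("pics/c5.png",b)
cv2.imwrite("pics/c5t.png",a)
E
```

```text
[0.46979726 0.11933482 0.15334067] [-1.19126483e-04  7.51168128e-01  6.60110788e-01 -4.21350882e-04] 0.09279390124537415
```

View pics/c5.png

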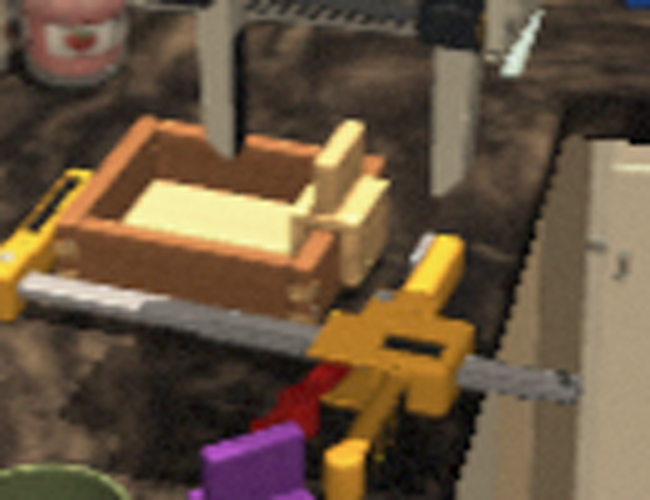

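The pad hangs level on the rail in front of the jaw plate. I'm lowering the gripper over the grip and trigger.

Call:
{"fn": "play_rows", "kwargs": {
  "delta_pos": [
    [0, 0, 0.5],
    [0, 0, 0.95],
    [0, 0, 0.95]
  ],
  "twist": [
    [0, 0, 0],
    [0, 0, 0],
    [0, 0, 0]
  ],
  "fingers": [1, 1, 1]
}}

```text
time: 10.18
position: [0.4677, 0.119, 0.0374]
eef_rot: [-0.002, 0.751, 0.66, -0.003]
wrist_force: [0.0, -0.4, 1.1]
width: 0.093
finger_force: 0.0
```

Call:
{"fn": "play_rows", "kwargs": {
  "delta_pos": [
    [0, 0, 0.1],
    [0, 0, 0.2],
    [0, 0, 0.27],
    [0, 0, 0.27]
  ],
  "twist": [
    [0, 0, 0],
    [0, 0, 0],
    [0, 0, 0],
    [0, 0, 0]
  ],
  "fingers": [1, 1, 1, 1]
}}

```text
time: 10.68
position: [0.4696, 0.1201, 0.0074]
eef_rot: [-0.0, 0.751, 0.66, -0.0]
wrist_force: [-0.6, -0.2, -0.1]
width: 0.0931
finger_force: 0.0
```

Call:
{"fn": "play_rows", "kwargs": {
  "delta_pos": [
    [0, 0, 0],
    [0, 0, 0],
    [0, 0, 0],
    [0, 0, 0],
    [0, 0.02, 0],
    [0, 0.045, 0],
    [0, 0.07, 0],
    [0, 0.09, 0]
  ],
  "twist": [
    [0, 0, 0],
    [0, 0, 0],
    [0, 0, 0],
    [0, 0, 0],
    [0, 0, 0],
    [0, 0, 0],
    [0, 0, 0],
    [0, 0, 0]
  ],
  "fingers": [0, 0, 0, 0, 0, 0, 0, 0],
  "force": 16
}}

```text
time: 11.68
position: [0.478, 0.1189, 0.0072]
eef_rot: [-0.002, 0.751, 0.66, -0.002]
wrist_force: [-11.9, 3.7, 9.4]
width: 0.0249
finger_force: 16.1
```

Call:
{"fn": "play_rows", "kwargs": {
  "delta_pos": [
    [0, 0, 0],
    [0, 0, 0]
  ],
  "twist": [
    [0, 0, 0],
    [0, 0, 0]
  ],
  "fingers": [0, 0]
}}

```text
time: 11.92
position: [0.4782, 0.1188, 0.0073]
eef_rot: [-0.002, 0.751, 0.66, -0.002]
wrist_force: [-10.9, 3.1, 8.5]
width: 0.0247
finger_force: 16.1
```

```bash
python3 - <<'E'
from h import *
s=bot.get_state(); print(s["position"],s["width"],s["finger_force"])
a=cv2.resize(camera("side")["frame"][180:290,250:390],None,fx=5,fy=5,interpolation=cv2.INTER_CUBIC)
cv2.imwrite("pics/c6.png",a)
E
python3 tf.py | head -1
```

```text
[0.47824272 0.11880245 0.00730895] 0.02472725182662091 16.101214438676834
[ 0.5648 -0.0399 -0.1271] 0.0013948266494629089 -0.00111649154105835 -9.745972037683696e-06 0.0009834354575452865
```

View pics/c6.png

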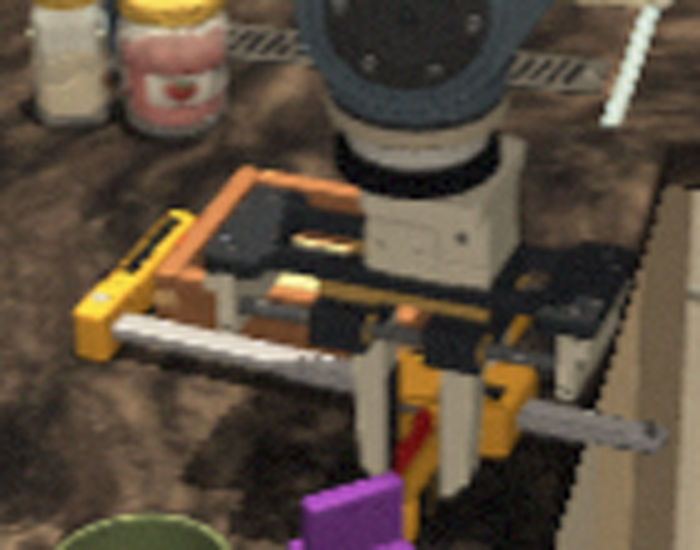

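Call:
{"fn": "play_rows", "kwargs": {
  "delta_pos": [
    [0, 0, 0],
    [0, 0, 0],
    [0, 0, 0],
    [0, 0, 0],
    [0, 0, 0],
    [0, 0, 0],
    [0, 0, 0],
    [0, 0, 0]
  ],
  "twist": [
    [0, 0, 0],
    [0, 0, 0],
    [0, 0, 0],
    [0, 0, 0],
    [0, 0, 0],
    [0, 0, 0],
    [0, 0, 0],
    [0, 0, 0]
  ],
  "fingers": [1, 1, 1, 1, 1, 1, 1, 1]
}}

```text
time: 13.02
position: [0.4804, 0.1188, 0.0076]
eef_rot: [-0.0, 0.751, 0.66, -0.0]
wrist_force: [0.5, 0.1, 0.3]
width: 0.0925
finger_force: 0.0
```

```bash
python3 - <<'E'
from h import *
s=bot.get_state(); print(s["position"],s["width"],s["wrist_force"])
a=cv2.resize(camera("side")["frame"][180:290,250:390],None,fx=5,fy=5,interpolation=cv2.INTER_CUBIC)
cv2.imwrite("pics/c7.png",a)
E
```

```text
[0.48042987 0.11876852 0.00755072] 0.09251814826133212 [0.54541497 0.1434993  0.27780442]
```

View pics/c7.png

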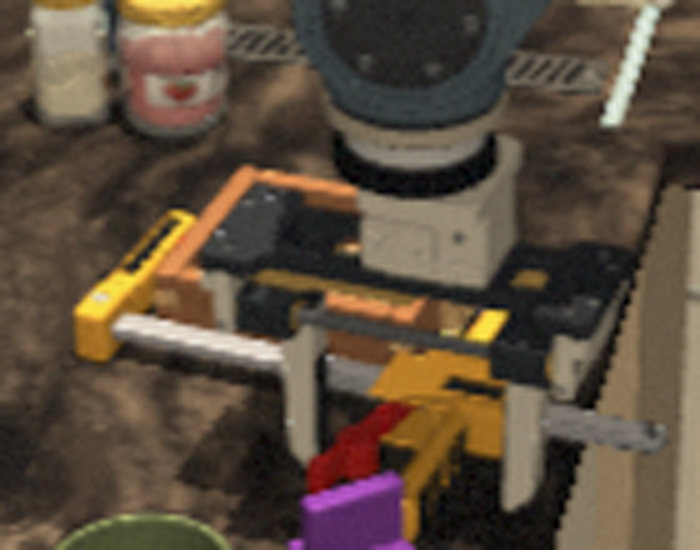

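The first stroke went fully in (25 mm) and released cleanly. The closing fingers carry the head about 15 mm forward by themselves, so I'll keep the arm still for the next stroke and let the bar come back.

Call:
{"fn": "play_rows", "kwargs": {
  "delta_pos": [
    [0, 0, 0],
    [0, 0, 0],
    [0, 0, 0],
    [0, 0, 0],
    [0, 0, 0],
    [0, 0, 0],
    [0, 0, 0],
    [0, 0, 0]
  ],
  "twist": [
    [0, 0, 0],
    [0, 0, 0],
    [0, 0, 0],
    [0, 0, 0],
    [0, 0, 0],
    [0, 0, 0],
    [0, 0, 0],
    [0, 0, 0]
  ],
  "fingers": [0, 0, 0, 0, 0, 0, 0, 0]
}}

```text
time: 14.08
position: [0.4782, 0.1189, 0.0072]
eef_rot: [-0.002, 0.751, 0.66, -0.002]
wrist_force: [-6.5, 2.5, 7.5]
width: 0.0244
finger_force: 15.9
```

```bash
python3 - <<'E'
from h import *
s=bot.get_state(); print(s["position"],s["width"],s["wrist_force"],s["finger_force"])
a=camera("top")["frame"][165:290,240:400]
cv2.imwrite("pics/c8.png",cv2.resize(a,None,fx=4,fy=4,interpolation=cv2.INTER_CUBIC))
E
python3 tf.py|head -1
```

```text
[0.47815888 0.1188535  0.00722783] 0.02443646860970844 [-6.50440442  2.5436314   7.53169553] 15.943410247564316Traceback (most recent call last):
  File "tf.py", line 13, in <module>
    near=np.array([w(u,scan(lambda v:R[v,u],238+(u-313)//8,1,12)) for u in range(313,353,2)])
                       ~~~~^^^^^^^^^^^^^^^^^^^^^^^^^^^^^^^^^^^^^
  File "tf.py", line 11, in scan
    v=np.array([get(start+sgn*i) for i in range(n)]); k=np.where((v[:-1]>165)&(v[1:]<=165))[0][-1]
                                                        ~~~~~~~~~~~~~~~~~~~~~~~~~~~~~~~~~~~~~~^^^^
IndexError: index -1 is out of bounds for axis 0 with size 0
```

View pics/c8.png

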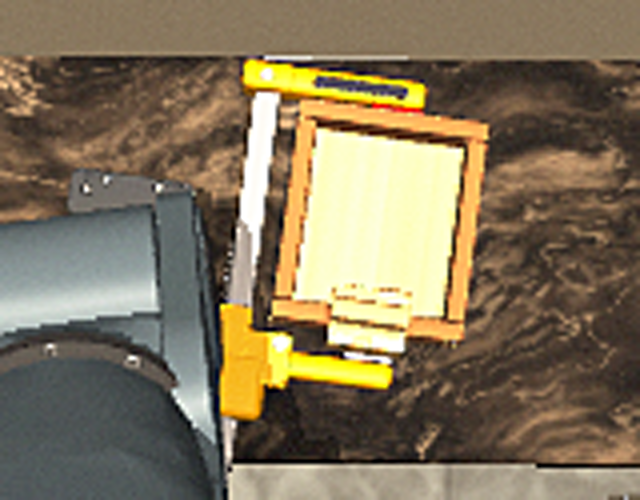

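Two full strokes are done. The far jaw is back against the tray, the tray hasn't moved, and the plate (crop x 345–393) is centred on the pad (328–408). About 8 mm remains, so I'm releasing, moving the gripper 10 mm forward and squeezing at 20 N.

Call:
{"fn": "play_rows", "kwargs": {
  "delta_pos": [
    [0, 0, 0],
    [0, 0, 0],
    [0, 0, 0],
    [0, 0, 0],
    [0, 0, 0],
    [0, 0, 0],
    [0, 0.04, 0],
    [0, 0.083, 0]
  ],
  "twist": [
    [0, 0, 0],
    [0, 0, 0],
    [0, 0, 0],
    [0, 0, 0],
    [0, 0, 0],
    [0, 0, 0],
    [0, 0, 0],
    [0, 0, 0]
  ],
  "fingers": [1, 1, 1, 1, 1, 1, 1, 1]
}}

```text
time: 15.18
position: [0.4908, 0.1174, 0.0076]
eef_rot: [0.0, 0.751, 0.66, 0.0]
wrist_force: [0.5, 0.1, 0.5]
width: 0.0928
finger_force: 0.0
```

Call:
{"fn": "play_rows", "kwargs": {
  "delta_pos": [
    [0, 0, 0],
    [0, 0, 0],
    [0, 0, 0],
    [0, 0, 0],
    [0, 0, 0],
    [0, 0, 0],
    [0, 0, 0],
    [0, 0, 0]
  ],
  "twist": [
    [0, 0, 0],
    [0, 0, 0],
    [0, 0, 0],
    [0, 0, 0],
    [0, 0, 0],
    [0, 0, 0],
    [0, 0, 0],
    [0, 0, 0]
  ],
  "fingers": [0, 0, 0, 0, 0, 0, 0, 0],
  "force": 20
}}

```text
time: 16.18
position: [0.489, 0.1178, 0.0074]
eef_rot: [-0.001, 0.751, 0.66, -0.001]
wrist_force: [-5.5, 6.1, 5.5]
width: 0.0373
finger_force: 20.0
```

Call:
{"fn": "play_rows", "kwargs": {
  "delta_pos": [
    [0, 0, 0],
    [0, 0, 0],
    [0, 0, 0]
  ],
  "twist": [
    [0, 0, 0],
    [0, 0, 0],
    [0, 0, 0]
  ],
  "fingers": [0, 0, 0]
}}

```text
time: 16.55
position: [0.4889, 0.1178, 0.0074]
eef_rot: [-0.001, 0.751, 0.66, -0.001]
wrist_force: [-5.6, 4.7, 4.8]
width: 0.0374
finger_force: 20.0
```

```bash
python3 - <<'E'
from fit import *
np.set_printoptions(precision=4,suppress=True)
c=camera("top"); f=c["frame"]; p=np.load("tray.npy")
cc,s=np.cos(p[2]),np.sin(p[2]);M=np.array([[cc,-s],[s,cc]])
for y in(-.010,0.,.010):
    print(y)
    for x in np.arange(-.10,-.04,.0025):
        u,v=px(c,world(p,[(x,y,.035)]))[0]; b=cv2.getRectSubPix(f,(1,1),(float(u),float(v)))[0,0]; print("%.4f"%x,b,end=" ")
    print()
# far jaw gap & pad y extent
for x in(-.077,-.049): print(x,[("%.3f"%y,int(cv2.getRectSubPix(f,(1,1),tuple(map(float,px(c,world(p,[(x,y,.048)]))[0])))[0,0,0])) for y in np.arange(-.034,.035,.002)])
print([("%.4f"%x,cv2.getRectSubPix(f,(1,1),tuple(map(float,px(c,world(p,[(x,-.0,.03)]))[0])))[0,0].tolist()) for x in np.arange(.05,.09,.0025)])
E
```

```text
-0.01
-0.1000 [  5 182 202] -0.0975 [ 61 254 255] -0.0950 [ 95 255 254] -0.0925 [ 69 255 254] -0.0900 [ 28 253 255] -0.0875 [ 11 222 255] -0.0850 [161 232 251] -0.0825 [198 204 219] -0.0800 [103 158 206] -0.0775 [176 217 242] -0.0750 [207 255 255] -0.0725 [191 255 254] -0.0700 [201 255 255] -0.0675 [159 241 253] -0.0650 [ 69 131 163] -0.0625 [107 165 183] -0.0600 [189 255 255] -0.0575 [189 255 254] -0.0550 [182 255 254] -0.0525 [147 234 254] -0.0500 [155 230 252] -0.0475 [196 255 255] -0.0450 [218 255 255] -0.0425 [195 248 247] 
0.0
-0.1000 [ 11 168 245] -0.0975 [ 64 255 255] -0.0950 [111 255 255] -0.0925 [ 60 255 254] -0.0900 [ 15 252 255] -0.0875 [ 10 213 235] -0.0850 [ 87 111 153] -0.0825 [214 220 224] -0.0800 [ 46  79 100] -0.0775 [224 255 255] -0.0750 [174 255 255] -0.0725 [180 254 254] -0.0700 [202 255 255] -0.0675 [180 237 243] -0.0650 [ 54 106 150] -0.0625 [ 69 125 171] -0.0600 [188 255 255] -0.0575 [191 255 255] -0.0550 [180 255 255] -0.0525 [162 246 250] -0.0500 [ 61 114 172] -0.0475 [234 255 255] -0.0450 [221 255 255] -0.0425 [135 241 253] 
0.01
-0.1000 [  5 202 219] -0.09
[... 1402 characters left out ...]
), ('0.004', 209), ('0.006', 173), ('0.008', 189), ('0.010', 193), ('0.012', 199), ('0.014', 202), ('0.016', 212), ('0.018', 207), ('0.020', 184), ('0.022', 134), ('0.024', 119), ('0.026', 202), ('0.028', 215), ('0.030', 210), ('0.032', 204), ('0.034', 200)]
[('0.0500', [231, 255, 255]), ('0.0525', [113, 154, 178]), ('0.0550', [31, 65, 102]), ('0.0575', [25, 45, 80]), ('0.0600', [70, 127, 173]), ('0.0625', [103, 195, 255]), ('0.0650', [98, 186, 254]), ('0.0675', [98, 181, 252]), ('0.0700', [76, 127, 244]), ('0.0725', [26, 61, 226]), ('0.0750', [15, 160, 219]), ('0.0775', [50, 210, 217]), ('0.0800', [54, 64, 85]), ('0.0825', [90, 78, 81]), ('0.0850', [77, 79, 87]), ('0.0875', [34, 201, 221])]
```

The pixel profiles show the plate against the pad face, the far jaw against the tray, and the pad centred at y ±24 mm. As a last check, I'll squeeze slightly harder to see that the stall is solid.

Call:
{"fn": "play_rows", "kwargs": {
  "delta_pos": [
    [0, 0, 0],
    [0, 0, 0],
    [0, 0, 0],
    [0, 0, 0]
  ],
  "twist": [
    [0, 0, 0],
    [0, 0, 0],
    [0, 0, 0],
    [0, 0, 0]
  ],
  "fingers": [0, 0, 0, 0],
  "force": 23
}}

```text
time: 17.1
position: [0.4888, 0.1178, 0.0074]
eef_rot: [-0.001, 0.751, 0.66, -0.001]
wrist_force: [-7.0, 6.6, 6.2]
width: 0.0364
finger_force: 23.0
```

```bash
python3 -c "
from plant import bot
s=bot.get_state();print(s['width'],s['finger_force']);print(bot.job_done())"
```

```text
0.03639531426539397 23.0246365070343
the job is handed in; nothing more can be done
None
```

The job is handed in: the saddle pad hangs fully down on the near rail, centred in front of the jaw, and the jaw closed on it on the third stroke; the trigger is still held at 23 N per finger (roughly 35 N at the jaw by your figures), at 17 s of the 58 s allowed.

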